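# Close a rivet and feed the clasp bar to the next notch

### The job

A brass hat-clasp bar lies on the sliding carriage of the small hand press: close the rivet by pressing the press lever all the way down to its stop, leaving the carriage where it is, and let the lever come back up. Then grip the upright steel post of the carriage and slide it away from the press head until you feel its spring ball drop into the notch, well before the end of the slide, and finish there, still gripping the post firmly with the carriage seated in the notch. Leave everything else on the table where it is.

Things in the scene. Friction and masses are not known exactly. Their poses are not given: they have to be found in the camera images.
- press: Grey hand press with its feed slide, one unit fixed on a dark base plate (170 x 440 x 12 mm). Origin: on the table, below the slide's middle line. +y: the way the carriage is fed, away from the press head; +x: to the back, z up. Press head over y = -130 mm (55 mm wide in y, x -32 to +112 mm, top z = 165 mm). Slide: along y at x = 0, 58 mm wide, top z = 40 mm, from y = -180 to +248 mm.
- lever_pivot (a point): Pivot of the press lever, at x = +60, y = -130, z = 200 mm in the frame of press, between two cheeks that rise to z = 218 mm. The lever turns about the press's y axis through this point.
- lever_bar (a point): Middle of the black cross-bar (22 mm thick, 92 mm long, along the press's y) at the lever's free end, 170 mm from the pivot, on the pivot's -x side (press frame). At rest the lever rises at 0.55 rad above level (bar middle 289 mm above the table); at its stop it points 0.15 rad below level (bar middle 175 mm above the table). It is free to be pushed down from above.
- lever (a joint): Angle of the press lever in rad: 0 at rest (up), 0.70 at its lower stop. A spring lifts it back by itself when released; pushing it down takes about 2 N at the start and 5 N at the stop, at the bar.
- carriage: Sliding carriage: aluminium plate 60 x 180 x 14 mm, a brass bar on it. Origin: centre of its underside, 42 mm above the table; y along the feed. Travel 0 (by the press head) to 190 mm (hard end stop), starts at 0 to 30 mm. Rubs with about 2 N. One notch, set by hand anywhere from 90 to 150 mm of travel, draws it forward over the last 6 mm (up to 11 N), then holds: pushing it out takes about 12 N.
- post (a point): Upright round steel post on the carriage, to grip it by: 22 mm across, 52 mm high above the plate's top (foot collar 32 mm across, 5 mm high), part of the carriage, 70 mm ahead (+y) of its middle. This point: on its axis 30 mm above the plate's top, 86 mm above the table. At travel q it stands at x = 0, y = q in the frame of press. Clear all round and from above.
- detent_ball (a joint): Drop of the spring ball under the carriage in m: 0 to 0.001 while it runs on the flat strip, about 0.0045 in the middle of the notch, a V groove 13 mm wide with flanks at 40 degrees.
- hat_block: Round wooden hat-forming block, 164 mm across, 125 mm high, standing loose at the right. Origin: centre of its underside. A bystander.
- wood_bowl: Small dark wooden bowl, 90 mm across, 40 mm high, loose in front of the feed slide. Origin: centre of its underside. A bystander.
- rivet_jar: Small glass jar with a metal cap, 44 mm across, 55 mm high, loose in front of the feed slide. Origin: centre of its underside. A bystander.
- cone_a: Black thread cone, 68 mm across, 115 mm high, standing at the left. Origin: centre of its underside. A bystander.
- cone_b: Grey thread cone, 68 mm across, 115 mm high, standing at the left. Origin: centre of its underside. A bystander.
- clothes_brush: Hand brush lying at the front left, about 200 mm long. A bystander.
- hammer: Hammer lying at the right, 240 mm long. A bystander.

How it is judged:
On the way, in this order (a step that is already met when the one before it is completed fails the run):
1. the lever is pressed down to its stop while the carriage stands where it was (value of joint lever above 0.66 rad and distance of post from where it was at the start of the episode below 0.008 m), for 0.1 s.
2. the lever is back up, the carriage still where it was (value of joint lever below 0.06 rad and distance of post from where it was at the start of the episode below 0.008 m), for 0.1 s.
3. the carriage sits in the notch, held by the fingers (value of joint detent_ball above 0.0025 m and y of post in the frame of press between 0.08 and 0.16 m and contact force between the fingers and carriage above 15 N), for 0.3 s.
At the end, for the whole second after the job is handed in: The spring ball is in the notch (dropped more than 2.5 mm, which is within about 2.5 mm of the notch's middle), the carriage is at rest (under 5 mm/s), the fingers grip the post with more than 15 N, and the lever is up (under 0.06 rad) (all of step 3 and value of joint lever below 0.06 rad and linear speed of carriage below 0.005 m/s); the arm keeps its last pose, push and grip.
It fails at once if a bystander was pushed aside (more than 20 mm) (distance of any of hat_block, wood_bowl, rivet_jar, cone_a, cone_b, clothes_brush, hammer from where it was at the start of the episode above 0.02 m).
It also fails if it takes over 54 s, if anything falls off the work surface, if the arm or the gripper's body presses on something with over 40 N, if the wrist force passes 120 N, or if a joint passes its speed limit or range.

### The arm

A 6-joint arm with a two-finger parallel gripper is mounted at the origin on the work surface. World frame = base frame: x ahead of the robot, y to its left, z up, the work surface at z = 0. Lengths are in m, angles in rad, forces in N, time in s.
With the tool pointing down it reaches from about 0.275 to 0.75 m from the base axis. Payload 10.2 kg.
Tool frame: the origin (TCP) lies midway between the tips of the shut fingers; the grasp point (between the pads) lies 19 mm behind it (env.hold_point_z is the distance from the TCP to the grasp point, in m); z points along the fingers, y is the line along which they close (so a half turn about z gives the same grasp; the last joint's range is limited). The gripper opens to 85 mm and grips with 20 to 120 N. Pads are 22 mm wide; open, the fingers measure 114 mm over their backs; the gripper's body (76 mm by 85 mm) begins 54 mm behind the grasp point. The pads swing forward as they close: fully open they stand 13 mm farther back than shut.
Start: joints at [1.087, 0.313, 1.498, -0, 1.331, -0.223], TCP at [0.135, 0.507, 0.231] pointing down, gripper open.
Joint ranges: [-2.94, 2.94], [-0.97, 2.17], [0.19, 2.56], [-1.23, 4.37], [0.02, 3.11], [-2.88, 2.88]. Speed limits (rad/s): [2.39, 2.39, 3.01, 3.14, 3.14, 3.14].

### API

Orientations are given as a unit quaternion [x, y, z, w].
In Python, from bench import env, kinematics, monitor, eyes, job gives the robot as it stands. The module is installed in compiled form; this text tells all that it offers. Calls block until the motion is done:
- env.reach(position, orientation): joint-space move of the TCP to a pose.
- env.movel(position, velocity=0.15, frame=None, guard=None): straight line of the TCP; frame=None keeps the orientation; velocity is the mean speed in m/s. With guard (N) it stops when the force on the tool has changed by that much, and returns True; else False.
- env.set_joints(angles): joint-space move.
- env.release() and env.close_gripper(effort=None): open the fingers fully, or close them until they stop; effort is the grip in N (None keeps the last).
- env.hold(seconds).
- kinematics.ik(position, orientation): joint angles nearest the present ones, or None.
- monitor.sense(): the state.
- eyes.grab_frame(name): name is "scene" or "top"; returns a dict with "frame" (400x640x3 uint8, red, green, blue), "mtx" (3x3 intrinsics, pixels), "view" (4x4, takes a point from world to camera coordinates). Camera axes: x right, y down, z forward; pixel columns grow to the right and rows downward; lengths in m; the calibration is good to about 2 mm. A picture is of the moment at which its call begins. There is no depth.
A pose or a line that the arm cannot do raises env.MotionError and nothing moves.
- job.hand_in(): hands the job in; it is judged then, once.
The state is a dict: "clock": time; "joints": joint angles; "qvel": joint speeds; "joint_efforts": joint torques, N m; "position": TCP position; "ee_rot": TCP orientation; "contact_force": force on the tool from outside, world axes, zero at the start; "ft_torque": the same for the moment, N m; "finger_gap": opening from 0.0 (shut) to 1.0 (fully open); "gripper_force": force on a finger pad.
Only numpy, scipy, OpenCV 4.12 (cv2) and the standard library are available. Lean on these libraries where they do the work, as an engineer would, in place of code of your own. Each camera call takes 0.05 s, during which the arm holds its last target. There are 200 camera calls.

## Working session

There is one attempt and no reset: what is moved stays moved. The work goes in short steps, each a Python script; the robot and the scene stay as the last script left them, time stands still between calls to the robot, and variables do not carry over. Pictures are saved under pics/ and viewed, at most 10 in all, crops included, and the job is handed in when it is done.

```bash
mkdir -p pics; python3 - <<'E'
from bench import env,kinematics,monitor,eyes,job
import cv2,numpy as np
for n in("scene","top"):
    d=eyes.grab_frame(n); cv2.imwrite(f"pics/{n}0.png",d["frame"][:,:,::-1]); np.savez(n+"0.npz",K=d["mtx"],V=d["view"])
    print(n,d["mtx"],np.round(d["view"],3))
s=monitor.sense();print(s["clock"],s["position"],s["ee_rot"],s["contact_force"],env.hold_point_z)
E
```

```text
scene [[413.72071571   0.         320.7262855 ]
 [  0.         413.72071571 196.35854034]
 [  0.           0.           1.        ]] [[-0.762  0.647  0.002  0.41 ]
 [ 0.524  0.619 -0.585 -0.164]
 [-0.38  -0.445 -0.811  1.6  ]
 [ 0.     0.     0.     1.   ]]
top [[467.17656902   0.         325.9034223 ]
 [  0.         467.17656902 205.00692843]
 [  0.           0.           1.        ]] [[ 0.006 -1.     0.007 -0.011]
 [-0.996 -0.007 -0.089  0.52 ]
 [ 0.089 -0.006 -0.996  1.815]
 [ 0.     0.     0.     1.   ]]
0.1 [0.13526135 0.50704301 0.23079656] [ 1.29998700e-01  9.91513999e-01 -5.40571683e-04 -1.87073914e-04] [ 0.07708085  0.49931268 -0.45646245] 0.0187
```

View pics/scene0.png

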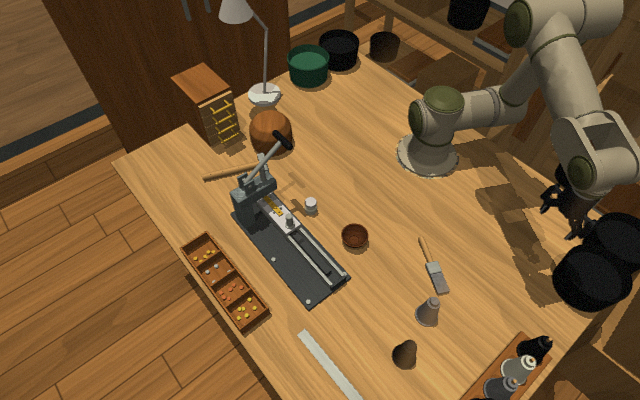

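View pics/top0.png

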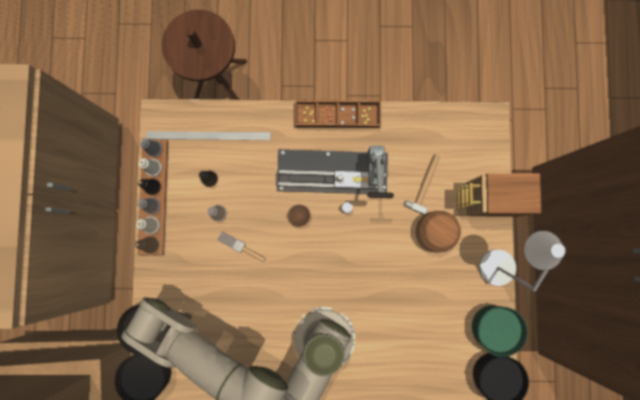

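The scene view shows the press at about (240,190), the lever bar at (283,141), and the post at about (290,220). In the top view the base plate spans (277–388, 150–193), the bar is at about (379,195), and the jar and bowl are at (346,208) and (299,215). I'll enlarge both views.

```bash
python3 - <<'E'
import cv2
a=cv2.imread("pics/top0.png")[140:220,268:408];cv2.imwrite("pics/topc.png",cv2.resize(a,None,fx=5.5,fy=5.5,interpolation=cv2.INTER_CUBIC))
a=cv2.imread("pics/scene0.png")[125:311,220:356];cv2.imwrite("pics/scenec.png",cv2.resize(a,None,fx=3.2,fy=3.2,interpolation=cv2.INTER_CUBIC))
E
```

```text
(no output)
```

View pics/topc.png

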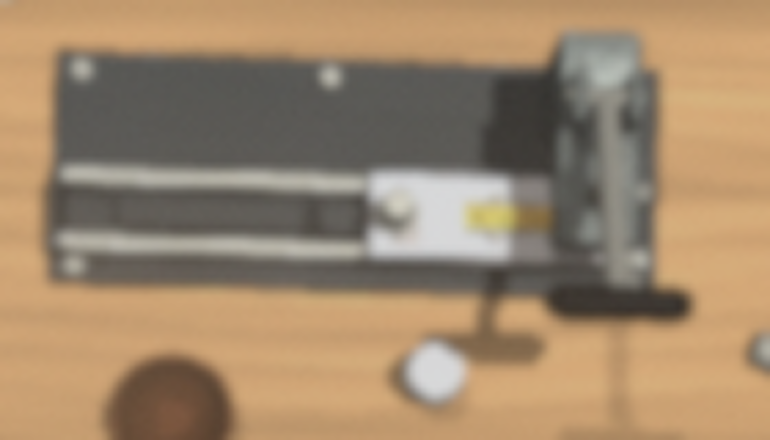

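View pics/scenec.png

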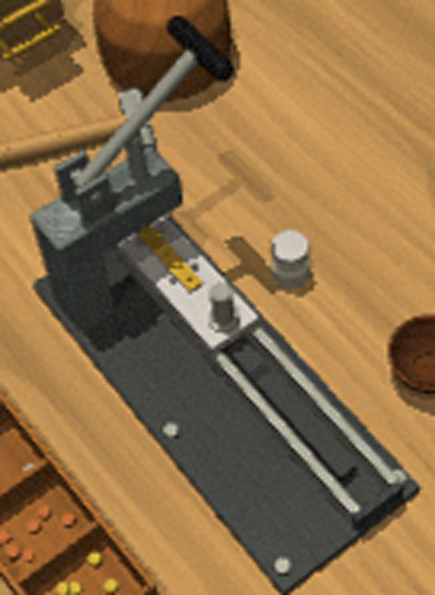

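The crops show the post top at topc (398,205) and scenec (222,291). The bar middle is at topc (620,303) and scenec (200,47). The plate corners are clear in both.

```bash
cat > h.py <<'E'
import numpy as np,cv2
L={n:np.load(n+"0.npz") for n in("top","scene")}
S={"top":(5.5,268,140),"scene":(3.2,220,125)}
def px(n,p):
    s,x,y=S[n]; return np.array([(p[0]+.5)/s-.5+x,(p[1]+.5)/s-.5+y])
def P(n): return L[n]["K"]@L[n]["V"][:3]
def tri(a,b):
    X=cv2.triangulatePoints(P("top"),P("scene"),px("top",a).reshape(2,1),px("scene",b).reshape(2,1))
    return (X[:3]/X[3]).ravel()
def atz(n,p,z):
    A=P(n);u,v=px(n,p);M=np.array([A[0]-u*A[2],A[1]-v*A[2]])
    return np.r_[np.linalg.solve(M[:,:2],-M[:,2]*z-M[:,3]),z]
E
python3 - <<'E'
from h import *
np.set_printoptions(precision=4,suppress=True)
print("post top",tri((398,205),(222,291)),atz("top",(398,205),.108),atz("scene",(222,291),.108))
print("bar",tri((620,303),(200,47)),atz("top",(620,303),.289),atz("scene",(200,47),.289))
c=[(-.085,.22),(.085,.22),(.085,-.22),(-.085,-.22)]
t=[atz("top",p,.012)[:2] for p in[(50,281),(60,52),(655,70),(650,290)]]
s=[atz("scene",p,.012)[:2] for p in[(418,490),(285,592),(38,285)]]
print(np.array(t),np.array(s))
A=np.array(c+c[:3]);B=np.array(t+s);
from scipy.spatial.transform import Rotation as R
# 2D rigid fit; plate centre offset unknown -> fit yaw and plate centre
for a,b in((A[:4],B[:4]),(A[:3],B[4:]),(A,B)):
    ac,bc=a-a.mean(0),b-b.mean(0); th=np.arctan2((ac[:,0]*bc[:,1]-ac[:,1]*bc[:,0]).sum(),(ac*bc).sum())
    Rm=np.array([[np.cos(th),-np.sin(th)],[np.sin(th),np.cos(th)]]);print("yaw",th,"centre",b.mean(0)-Rm@a.mean(0))
print("cone etc: jar",atz("top",(437,372),.055),"bowl",atz("top",(170,410),.04))
E
```

```text
post top [ 0.6192 -0.059   0.1073] [ 0.6194 -0.0593  0.108 ] [ 0.6192 -0.0583  0.108 ]
bar [ 0.5319 -0.1886  0.2894] [ 0.5325 -0.1891  0.289 ] [ 0.5311 -0.1881  0.289 ]
[[ 0.5767  0.1881]
 [ 0.7443  0.1835]
 [ 0.7344 -0.2494]
 [ 0.5733 -0.2449]] [[ 0.5812  0.1932]
 [ 0.7441  0.1885]
 [ 0.7311 -0.2453]]
yaw -0.01692073203731806 centre [ 0.6572 -0.0307]
yaw -0.0346617226600306 centre [ 0.6546 -0.0268]
yaw -0.0229430045184959 centre [ 0.6564 -0.0292]
cone etc: jar [ 0.5091 -0.089   0.055 ] bowl [0.4821 0.099  0.04  ]
```

Both points match the expected heights: the post top comes out at 107 mm against 108, and the bar at 289. The press yaw is about -0.025 rad. Next I'll press the lever along its arc with the fingers shut.

```bash
cat >> h.py <<'E'
TH=-.025; UX=np.array([np.cos(TH),np.sin(TH),0]); UY=np.array([-np.sin(TH),np.cos(TH),0])
Q=np.array([.0125,1,0,0]);Q/=np.linalg.norm(Q)
BAR=np.array([.5319,-.1886,.289]); PIV=BAR+UX*.170*np.cos(.55); PIV[2]=.200
def tip(a,c=0): # TCP resting on top of the bar at elevation a
    p=PIV-UX*.170*np.cos(a); p[2]=.200+.170*np.sin(a)+.011+c; return p
E
python3 - <<'E'
from h import *
from bench import env,kinematics,monitor,eyes
np.set_printoptions(precision=3,suppress=True)
def sh(t):
    s=monitor.sense();print(t,round(s["clock"],2),s["position"],s["contact_force"])
env.close_gripper(20)
p0=monitor.sense()["position"]; env.movel([p0[0],p0[1],.33],.25)
env.reach(tip(.55,.05),Q); sh("above")
env.movel(tip(.55,.004),.1); sh("near")
for a in(.4,.2,0,-.1): env.movel(tip(a),.12); sh(a)
p=tip(-.15,-.012); print(env.movel(p,.03,guard=10)); sh("stop")
env.hold(.25); sh("held")
d=eyes.grab_frame("scene");cv2.imwrite("pics/press.png",cv2.resize(d["frame"][100:300,200:400,::-1],None,fx=3,fy=3))
E
```

```text
above 4.22 [ 0.532 -0.188  0.35 ] [ 0.093 -0.834  0.171]
near 4.83 [ 0.532 -0.189  0.305] [0.544 0.313 0.081]
0.4 5.22 [ 0.521 -0.188  0.278] [-1.466  1.161  3.35 ]
0.2 5.66 [ 0.511 -0.188  0.246] [-1.841  1.025  3.598]
0 6.09 [ 0.507 -0.188  0.212] [-2.072  0.506  3.338]
-0.1 6.38 [ 0.508 -0.188  0.195] [-1.81  -0.073  4.113]
True
stop 6.83 [ 0.509 -0.188  0.185] [-4.345  2.108 13.291]
held 7.08 [ 0.509 -0.188  0.185] [-3.421  1.555 11.643]
```

View pics/press.png

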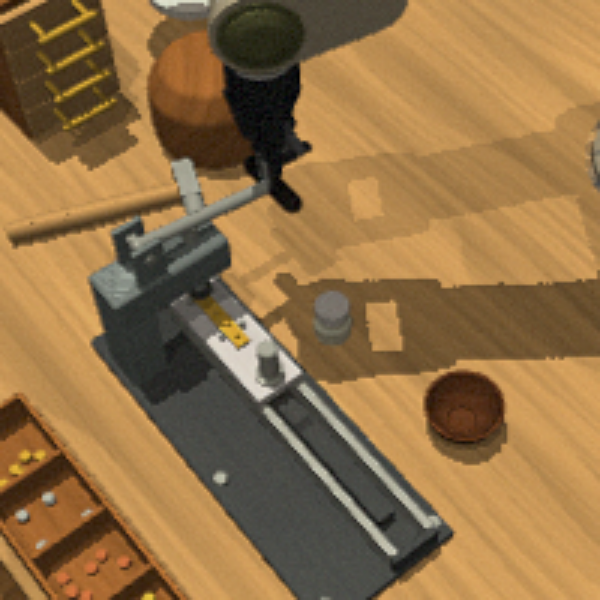

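The lever is on its stop: TCP z is 0.185 with a sharp rise in force, and the carriage hasn't moved. Now I'll let it back up and grip the post.

```bash
python3 - <<'E'
from h import *
from bench import env,kinematics,monitor,eyes
np.set_printoptions(precision=3,suppress=True)
def sh(t):
    s=monitor.sense();print(t,round(s["clock"],2),s["position"],s["contact_force"],round(s["finger_gap"],3),s["gripper_force"])
for a in(0,.2,.4,.55): env.movel(tip(a,.002),.12)
env.movel(tip(.55,.06),.15); env.hold(.2); sh("up")
post=np.array([.6192,-.0587,0])
env.movel(post+[0,0,.35],.2,frame=Q)
env.release()
env.movel(post+[0,0,.15],.2,frame=Q); sh("over")
print(env.movel(post+[0,0,.069],.08,guard=12)); sh("down")
d=eyes.grab_frame("scene")
env.close_gripper(50); sh("grip")
e=eyes.grab_frame("scene")
f=lambda d:cv2.resize(d["frame"][100:300,200:330,::-1],None,fx=3,fy=3)
cv2.imwrite("pics/grip.png",np.hstack([f(d),f(e)]))
E
```

```text
up 9.48 [ 0.532 -0.189  0.359] [-0.225  0.224  0.642] 0.002 0.0
over 12.35 [ 0.62  -0.059  0.151] [ 0.298  0.008 -0.057] 1.001 0.0
False
down 13.51 [ 0.62  -0.059  0.07 ] [-0.279 -0.752  0.626] 0.998 0.0
grip 14.17 [ 0.619 -0.059  0.069] [-0.551  1.078  1.794] 0.243 48.96186501136981
```

View pics/grip.png

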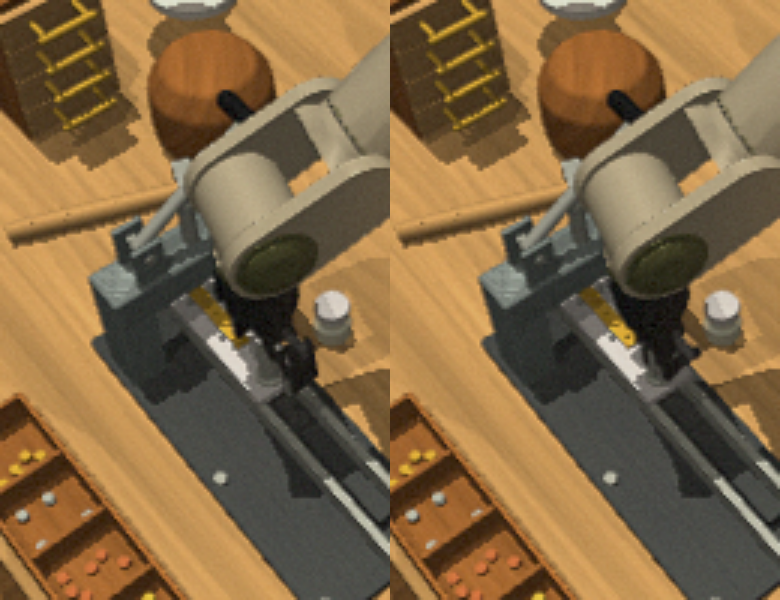

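The grip is firm: 49 N, with a gap of about 21 mm on the 22 mm post. The picture shows the post between the fingers and the lever up. I'll slide to just short of the notch range, then step while watching the feed force and side force.

```bash
python3 - <<'E'
from h import *
from bench import env,kinematics,monitor,eyes
np.set_printoptions(precision=3,suppress=True)
p0=np.array(monitor.sense()["position"]); p0[2]=.069
def rd():
    s=monitor.sense();f=np.array(s["contact_force"]);return s,f@UY,f@UX
off=0.
for d in(.03,.06,.082):
    env.movel(p0+UY*d,.06); s,fy,fx=rd(); print(d,round(s["clock"],2),"fy %.1f fx %.1f fz %.1f"%(fy,fx,s["contact_force"][2]))
pulled=False
while d<.152:
    d+=.002; env.movel(p0+UY*d,.02); s,fy,fx=rd()
    print("%.3f act %.4f t%.1f fy %.1f fx %.1f"%(d,(s["position"]-p0)@UY,s["clock"],fy,fx))
    if abs(fx)>20: print("side load");break
    if fy>4: pulled=True
    if pulled and fy<1: break
E
```

```text
0.03 14.87 fy 1.1 fx -2.2 fz 4.1
0.06 15.52 fy 1.3 fx -3.2 fz 5.1
0.082 16.03 fy 0.9 fx -2.8 fz 5.6
0.084 act 0.0840 t16.3 fy 0.1 fx -4.4
0.086 act 0.0859 t16.5 fy -1.0 fx -3.8
0.088 act 0.0879 t16.8 fy 0.3 fx -3.2
0.090 act 0.0899 t17.0 fy -0.2 fx -3.0
0.092 act 0.0919 t17.3 fy -0.6 fx -3.2
0.094 act 0.0939 t17.5 fy 0.3 fx -3.2
0.096 act 0.0959 t17.8 fy -0.3 fx -2.6
0.098 act 0.0979 t18.0 fy -0.2 fx -2.5
0.100 act 0.0999 t18.3 fy 0.1 fx -2.0
0.102 act 0.1019 t18.5 fy -0.6 fx -3.4
0.104 act 0.1040 t18.8 fy -0.3 fx -3.6
0.106 act 0.1059 t19.0 fy -0.8 fx -2.8
0.108 act 0.1080 t19.3 fy -0.2 fx -1.9
0.110 act 0.1099 t19.5 fy -1.0 fx -2.3
0.112 act 0.1120 t19.8 fy -0.8 fx -3.0
0.114 act 0.1140 t20.0 fy -0.5 fx -2.9
0.116 act 0.1160 t20.3 fy -0.8 fx -3.8
0.118 act 0.1179 t20.5 fy -0.3 fx -3.2
0.120 act 0.1200 t20.8 fy -1.1 fx -2.1
0.122 act 0.1222 t21.0 fy 0.3 fx -2.8
0.124 act 0.1251 t21.3 fy 6.2 fx -1.7
0.126 act 0.1280 t21.5 fy 10.8 fx -1.5
0.128 act 0.1293 t21.8 fy 7.8 fx -2.7
0.130 act 0.1297 t22.0 fy -0.5 fx -3.4
```

The notch is clear: the pull starts near 122.5 mm, peaks at 10.8 N, and falls to zero at 129.7 mm. That is about 6.5 mm after onset, the V's half-width. I'll check that it's settled and hand in.

```bash
python3 - <<'E'
from h import *
from bench import env,monitor,eyes,job
env.hold(.6); s=monitor.sense(); print(s["clock"],s["position"],s["contact_force"],s["gripper_force"],s["finger_gap"])
if s["gripper_force"]>25 and abs(np.array(s["contact_force"])@UY)<6: print(job.hand_in())
E
```

```text
22.6333 [0.62237321 0.07096062 0.06915561] [-4.31004548 -1.41826121  5.6449334 ] 49.826151999877766 0.24662412753232077
the job is handed in; nothing more can be done
None
```

The job is handed in at about 23 s: the lever was pressed to its stop and came back up, and the carriage sits in the notch about 130 mm along from its start, with the post gripped at about 50 N; no verdict was returned.

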